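Change over to the short water filter

ROBOT

A 7-joint arm with a two-finger parallel gripper is mounted at the origin on the work surface. World frame = base frame: x ahead of the robot, y to its left, z up, the work surface at z = 0. Lengths are in m, angles in rad, forces in N, time in s.
With the tool pointing down it reaches from about 0.35 to 0.9 m from the base axis. Payload 7.2 kg.
Tool frame: the origin (TCP) lies midway between the tips of the shut fingers; the grasp point (between the pads) lies 19 mm behind it; z points along the fingers, y is the line along which they close (so a half turn about z gives the same grasp; the last joint's range is limited). The gripper opens to 88 mm and grips with 3 to 60 N. Pads are 20 mm wide; open, the fingers measure 115 mm over their backs; the gripper's body (75 mm by 178 mm) begins 61 mm behind the grasp point.
Start: joints at [1.127, 0.411, -0.013, 1.596, 0.006, 1.134, -0.082], TCP at [0.229, -0.581, 0.223] pointing down, gripper open.
Joint ranges: [-2.95, 2.95], [-0.29, 1.99], [-1.47, 1.44], [0.14, 2.54], [-1.03, 4.17], [0.13, 1.85], [-2.86, 2.86]. Speed limits (rad/s): [2.39, 2.39, 3.01, 3.01, 3.14, 3.14, 3.14].

INTERFACE

Orientations are given as a 3x3 rotation matrix whose columns are the frame's x, y, z axes.
In Python, from cell import robot, imaging, sensors gives the robot as it stands (robot), with the cameras (imaging) and the readings (sensors).
- The arm moves only by the shell command python3 jog.py 'ROWS' [FORCE]. ROWS is a JSON object whose key "increments" holds a list of rows, 1 to 5 of them, each of 7 numbers: the opening from 0.0 (shut) to 1.0 (fully open), then dx, dy, dz in shares of the most that a row can go, 1 being 50 mm, then a rotation vector rx, ry, rz in normalised numbers (1 is 4 rad); each row shifts and turns the commanded pose from where the row before left it, along the tool's axes as they then stand; what a row does not reach is not made up. A row lasts 1/10 s, in which the tool goes at most 0.05 m and 0.15 rad, less where a joint would pass 70% of its speed; a pose out of reach is approached as far as the arm can. The fingers move at their own pace and stop on an object; FORCE is the grip in N (left out, the last holds). Time passes only in rows, so rows that do not move let the fingers close. It prints the time, the measured TCP pose, the force, the opening and the grip force at its end. Input that does not fit is refused with a message, and nothing moves.
- sensors.sense(): the state, without advancing time (a new reading comes with each control period).
- imaging.camera(name): name is "side" or "top" or "wrist"; returns the picture (480x640x3 uint8, red, green, blue); there is no depth.
- imaging.camera_model(name): a dict with "fx", "fy", "cx", "cy" (pixels), "pose" (4x4, takes a point from camera to world coordinates); the wrist camera has in their place "hand_eye" (4x4, takes a point from camera to tool coordinates, whose origin is the TCP and whose axes are the flange's). Camera axes: x right, y up, looking along -z (the intrinsics and any distortion apply to the point x, -y, -z); pixel columns grow to the right and rows downward; lengths in m; the calibration is good to about 2 mm. The wrist camera is an equidistant fisheye: a pixel r from the principal point sees the ray r / f radians off the axis. A picture is of the moment at which its call begins: read the wrist's pose just before it. camera_model takes no time and is no camera call.
- robot.finish_job(): hands the job in; it is judged then, once.
The state is a dict: "time_s": time; "joints": joint angles; "joint_vel": joint speeds; "joint_efforts": joint torques, N m; "position": TCP position; "orientation": TCP orientation; "force": force on the tool from outside, world axes, zero at the start; "torque": the same for the moment, N m; "grip_width": opening from 0.0 (shut) to 1.0 (fully open); "finger_force": force on a finger pad.
Only numpy, scipy, OpenCV 4.12 (cv2) and the standard library are available. Lean on these libraries where they do the work, as an engineer would, in place of code of your own. Each camera call takes 0.05 s, during which the arm holds its last target. There are 200 camera calls.

TASK

The long water filter is in service and has to be taken out of line without cutting the water off. Pushing gently with one fingertip and never pinching or gripping anything, swing the short filter's valve lever fully open (along the pipe, pointing away from its filter), and only then swing the long filter's lever fully closed (square across its pipe); last, press the vent button on the long filter's head all the way down and let it come up again. Leave the short filter's vent button and everything else on the bench alone.

Things in the scene. Friction and masses are not known exactly. Their poses are not given: they have to be found in the camera images.
- long_stand: fixed stand, base 120 x 447 mm: brass ball valve nearest the robot, ribbed blue filter head (100 mm across, top at 112 mm, x = 78 to 132 mm), then a clear lying housing 80 mm across, 255 mm long (the long one). Origin on the bench under the valve's stem (lever pivot); x along the pipe from valve to housing, y left, z up. Pipe at 62 mm height, from x = -70 mm to the head
- long_valve (a joint): lever of the long filter's valve, open at the start. 0 = fully closed: lever across the pipe, along the stand's +y; 1.571 = fully open: along the pipe, pointing to the stand's -x, away from the filter. Grows anticlockwise from above about the upright stem; firm stops at both ends, but the lever is springy and gives 1 mm per N at the grip; 0.2 N m to turn (3 N at the grip), stays where left
- long_grip (a point): middle of the black grip of the long filter's lever, 75 mm from the stem's axis and 109 mm above the bench. The grip is 24 mm wide, 14 mm thick (102 to 116 mm above the bench) and runs from 40 to 110 mm from the axis; its frame's y axis points outwards along the lever; it may lag the joint's value by 0.04 rad while pushed
- long_vent_top (a point): centre of the top face of the round grey vent button on top of the long filter's head: 24 mm across, 128 mm above the bench when up, 105 mm along the stand's x axis; it stands 10 mm out of a 36 mm blue boss
- long_vent (a joint): vent button of the long filter: 0 = up, 0.006 (m) = pressed fully down; a spring lifts it back, 1.5 N to start and about 5 N fully down
- short_stand: fixed stand, base 120 x 317 mm: brass ball valve nearest the robot, ribbed blue filter head (100 mm across, top at 112 mm, x = 78 to 132 mm), then a clear lying housing 80 mm across, 125 mm long (the short one). Origin on the bench under the valve's stem (lever pivot); x along the pipe from valve to housing, y left, z up. Pipe at 62 mm height, from x = -70 mm to the head
- short_valve (a joint): lever of the short filter's valve, closed at the start. 0 = fully closed: lever across the pipe, along the stand's +y; 1.571 = fully open: along the pipe, pointing to the stand's -x, away from the filter. Grows anticlockwise from above about the upright stem; firm stops at both ends, but the lever is springy and gives 1 mm per N at the grip; 0.2 N m to turn (3 N at the grip), stays where left
- short_grip (a point): middle of the black grip of the short filter's lever, 75 mm from the stem's axis and 109 mm above the bench. The grip is 24 mm wide, 14 mm thick (102 to 116 mm above the bench) and runs from 40 to 110 mm from the axis; its frame's y axis points outwards along the lever; it may lag the joint's value by 0.04 rad while pushed
- short_vent_top (a point): centre of the top face of the round grey vent button on top of the short filter's head: 24 mm across, 128 mm above the bench when up, 105 mm along the stand's x axis; it stands 10 mm out of a 36 mm blue boss
- short_vent (a joint): vent button of the short filter: 0 = up, 0.006 (m) = pressed fully down; a spring lifts it back, 1.5 N to start and about 5 N fully down
- coupling: short brass pipe coupling, a ring 44 mm across and 34 mm high, standing between the stands; a bystander, origin at its underside
- vial: small white lidded jar, 38 mm across and 60 mm high, standing between the stands; a bystander, origin at its underside
- wrench: steel wrench 170 mm long lying between the stands; a bystander, origin at its underside
- cleaner: white cleaner bottle 84 mm across, 230 mm high, at the left side; a bystander, origin at its underside
- screwdriver: screwdriver lying at the right side; a bystander, origin at its underside
- seal_box: small cardboard box 100 x 70 x 45 mm at the right side; a bystander, origin at its underside
- test_jar: white jar 60 mm across, 100 mm high, at the left side; a bystander, origin at its underside

How it is judged:
On the way, in this order (a step that is already met when the one before it is completed fails the run):
1. the short filter's valve is fully open while the long one's is still open (value of joint short_valve above 1.45 rad and value of joint long_valve above 1 rad), for 0.1 s.
2. the long filter's valve is fully closed (value of joint short_valve above 1.45 rad and value of joint long_valve below 0.12 rad), for 0.1 s.
3. the long filter's vent button is pressed down (all of step 2 and value of joint long_vent above 0.0045 m), for 0.05 s.
At the end, for the whole second after the job is handed in: The short filter's lever is within 0.12 rad (7 degrees) of its open stop, the long filter's lever within 0.12 rad of its closed stop, both at rest, and both vent buttons are up (within 1.5 mm) (all of step 2 and value of joint each of long_vent, short_vent below 0.0015 m and velocity of joint short_valve between -0.05 and 0.05 rad/s and velocity of joint long_valve between -0.05 and 0.05 rad/s); the robot touches nothing.
It fails at once if the water is cut: the long filter's valve is more than about a third closed (below 1.0 rad) before the short filter's is open (1.35 rad) (value of joint long_valve below 1 rad and value of joint short_valve below 1.35 rad).
It fails at once if the long filter is vented (button over 3 mm down) while its valve is not closed (over 0.17 rad) (value of joint long_vent above 0.003 m and value of joint long_valve above 0.17 rad).
It fails at once if the short filter's vent button is pressed more than 3 mm (value of joint short_vent above 0.003 m).
It fails at once if a lever, button or stand is pinched or pushed roughly (fingers press on a stand or its parts with over 35 N) (contact force between the fingers and long_stand above 35 N or contact force between the fingers and short_stand above 35 N).
It fails at once if a bystander is lifted or moved more than 3 cm (distance of any of coupling, vial, wrench, cleaner, screwdriver, seal_box, test_jar from where it was at the start of the episode above 0.03 m).
It also fails if it takes over 61 s, if anything falls off the work surface, if the arm or the gripper's body presses on something with over 40 N, if the wrist force passes 120 N, or if a joint passes its speed limit or range.

## Working session

There is one attempt and no reset: what is moved stays moved. The work goes in short steps, Python scripts to look and compute and a shell command to move; the robot and the scene stay as the last step left them, time stands still between calls to the robot, and variables do not carry over. Pictures are saved under pics/ and viewed, at most 10 in all, crops included, and the job is handed in when it is done.

```bash
ls; mkdir -p pics; python3 - <<'E'
from cell import robot, imaging, sensors
import cv2,numpy as np
np.set_printoptions(precision=4,suppress=True)
s=sensors.sense();print(s['time_s'],s['position'],s['orientation'],s['grip_width'])
for n in('top','side'):
    cv2.imwrite(f'pics/{n}1.png',imaging.camera(n)[:,:,::-1]);print(imaging.camera_model(n))
E
```

```text
cell.py
jog.py
pics
0.0 [ 0.2292 -0.5809  0.2218] [[ 0.9302  0.3671 -0.0007]
 [ 0.3671 -0.9302  0.0014]
 [-0.0002 -0.0016 -1.    ]] 0.9998194418190157
{'fx': 546.8765007248097, 'fy': 546.8765007248097, 'cx': 314.8620078029711, 'cy': 231.85755721671154, 'pose': array([[ 0.0021,  0.9972, -0.0744,  0.4358],
       [-0.9999,  0.0012, -0.0123, -0.0124],
       [-0.0121,  0.0745,  0.9972,  1.4091],
       [ 0.    ,  0.    ,  0.    ,  1.    ]])}
{'fx': 445.3087390942487, 'fy': 445.3087390942487, 'cx': 321.6889184290595, 'cy': 238.78376164464896, 'pose': array([[-0.9967,  0.0488, -0.0651,  0.4851],
       [-0.0807, -0.6971,  0.7124,  0.7771],
       [-0.0106,  0.7153,  0.6987,  0.877 ],
       [ 0.    ,  0.    ,  0.    ,  1.    ]])}
```

View pics/top1.png

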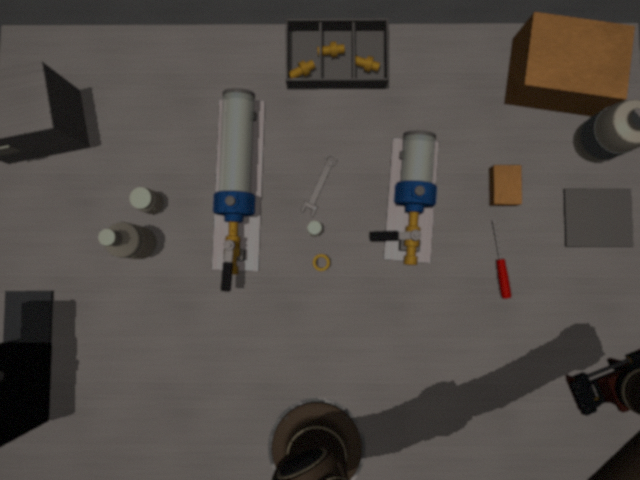

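View pics/side1.png

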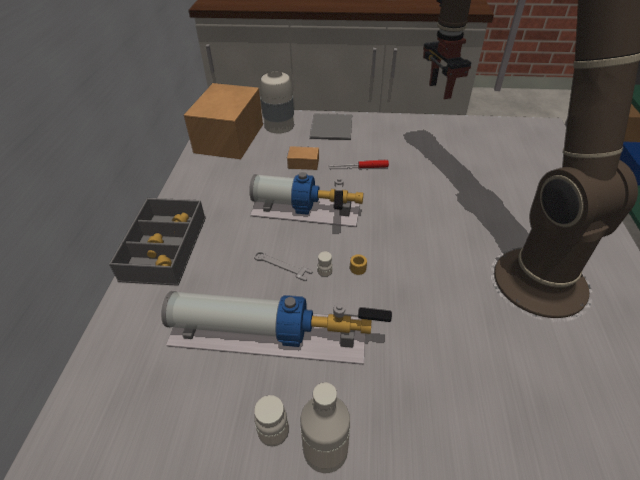

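Top view: long filter at left (lever about (227,275), head (234,203)). Short filter at right (lever about (384,236) pointing left, head (415,193)). The coupling, vial and wrench lie between them.

```bash
cat > h.py <<'E'
import numpy as np,cv2
from cell import robot, imaging, sensors
np.set_printoptions(precision=4,suppress=True)
def ray(n,uv):
    m=imaging.camera_model(n);P=m['pose'];d=np.array([(uv[0]-m['cx'])/m['fx'],-(uv[1]-m['cy'])/m['fy'],-1.])
    return P[:3,3],P[:3,:3]@d
def plane(n,uv,z):
    o,d=ray(n,uv);return o+d*(z-o[2])/d[2]
def tri(a,b):
    o1,d1=ray('top',a);o2,d2=ray('side',b);t=np.linalg.lstsq(np.c_[d1,-d2],o2-o1,rcond=None)[0]
    p,q=o1+d1*t[0],o2+d2*t[1];return (p+q)/2,np.linalg.norm(p-q)
E
python3 - <<'E'
from h import *
t=cv2.imread('pics/top1.png')
hsv=cv2.cvtColor(t,cv2.COLOR_BGR2HSV)
def blobs(mask,name,z,roi,amin=60):
    x0,y0,x1,y1=roi;m=np.zeros_like(mask);m[y0:y1,x0:x1]=mask[y0:y1,x0:x1]
    n,l,st,c=cv2.connectedComponentsWithStats(m)
    for i in range(1,n):
        if st[i,4]<amin: continue
        pts=np.argwhere(l==i)[:,::-1].astype(np.float32)
        r=cv2.minAreaRect(pts); b=cv2.boxPoints(r)
        w=np.array([plane('top',p,z)[:2] for p in b])
        mid=[(w[k]+w[(k+1)%4])/2 for k in range(4)]
        print(name,st[i],c[i],'ctr',plane('top',c[i],z)[:2],'rect',plane('top',r[0],z)[:2],'sides',np.linalg.norm(w[0]-w[1]),np.linalg.norm(w[1]-w[2]),'yaws',[np.degrees(np.arctan2(*(v)[::-1])) for v in (w[1]-w[0],w[2]-w[1])])
blk=((t.max(2)<38)*255).astype(np.uint8)
blue=cv2.inRange(hsv,(100,120,30),(125,255,255))
base=cv2.inRange(t,(120,120,120),(255,255,255))
for roi,nm in(((200,85,275,300),'long'),((365,120,450,275),'short')):
    blobs(blk,nm+' black',.116,roi); blobs(blue,nm+' blue',.08,roi)
    blobs(cv2.inRange(hsv,(10,130,80),(30,255,255)),nm+' brass',.07,roi,20)
a=cv2.resize(t[180:300,200:280],None,fx=5,fy=5,interpolation=cv2.INTER_CUBIC)
b=cv2.resize(t[170:290,365:445],None,fx=5,fy=5,interpolation=cv2.INTER_CUBIC)
cv2.imwrite('pics/crop.png',cv2.convertScaleAbs(np.hstack([a[:600],b[:600]]),alpha=1.8))
E
```

```text
long black [222 263  11  28 229] [226.6638 276.0568] ctr [0.4274 0.2116] rect [0.4268 0.2119] sides 0.06474158123134251 0.020317919473195927 yaws [np.float64(-6.329603124420503), np.float64(-96.98372776724317)]
long blue [214 192  40  30 881] [234.1328 205.0545] ctr [0.6006 0.202 ] rect [0.5971 0.2035] sides 0.09593232702903297 0.07147506422523306 yaws [np.float64(-89.98392731894204), np.float64(-179.39735228012182)]
long brass [226 222  12  19 152] [232.6118 231.4737] ctr [0.5364 0.2065] rect [0.5376 0.2092] sides 0.027151584781029862 0.04441538981322341 yaws [np.float64(-89.94526412081535), np.float64(-179.27214493579393)]
short black [370 232  28   9 231] [383.2944 235.7835] ctr [ 0.5232 -0.1584] rect [ 0.5227 -0.1589] sides 0.06383338516381984 0.018968083303610318 yaws [np.float64(-89.93244675906914), np.float64(179.47970481838337)]
short blue [395 181  41  31 896] [414.6987 195.2165] ctr [ 0.6251 -0.2399] rect [ 0.6234 -0.2407] sides 0.07283317335823018 0.09680393693781182 yaws [np.float64(-4.860218742549865), np.float64(-94.45323574164826)]
short brass [406 212  13  19 154] [412.7078 221.4091] ctr [ 0.5617 -0.236 ] rect [ 0.5627 -0.2342] sides 0.029422404691656922 0.04435828488597312 yaws [np.float64(-89.95811657168466), np.float64(179.31656009105413)]
short brass [404 240  15  25 259] [410.7645 251.7336] ctr [ 0.4873 -0.2304] rect [ 0.4866 -0.231 ] sides 0.05900876497809853 0.03194595312124602 yaws [np.float64(-3.5830374287284337), np.float64(-92.94825999279496)]
```

View pics/crop.png

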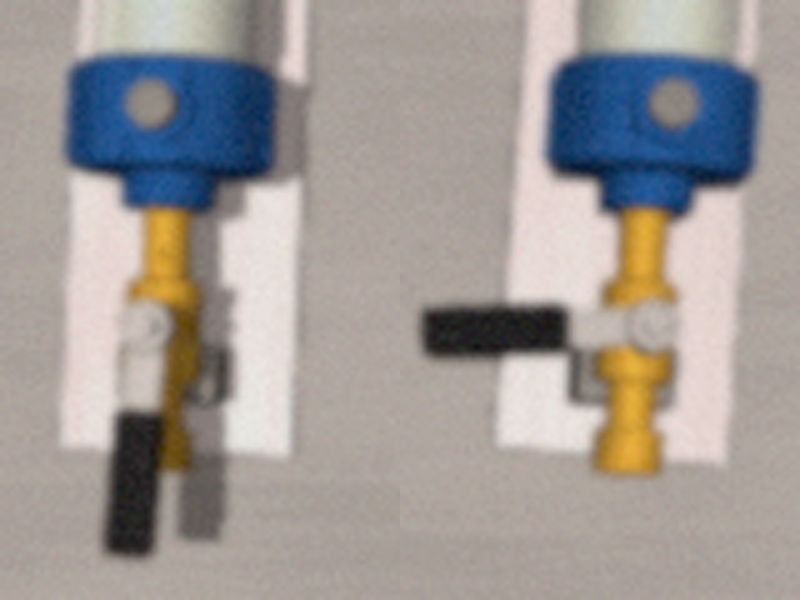

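Crop shows the vents and stem caps clearly: long vent (230,200.6), long stem cap (229.6,245), short vent (419.8,190.6), short stem cap (415.4,235).

```bash
python3 - <<'E'
from h import *
g=dict(long=([.4274,.2116]),short=([.5232,-.1584]))
for n,v,s,b in(('long',(230,200.6),(229.6,245),[(212,269),(258.2,271.4)]),('short',(419.8,190.6),(415.4,235),[(384.4,259),(430.4,263)])):
    V=plane('top',v,.128)[:2]
    e=[plane('top',q,.01)[:2] for q in b];d=e[0]-e[1]
    for z in(.118,.125,.13):
        S=plane('top',s,z)[:2];w=V-S
        gr=np.array(g[n])-S
        print(n,z,'vent',V,'stem',S,'dist',np.hypot(*w),'yaw',np.degrees(np.arctan2(w[1],w[0])),'grip d',np.hypot(*gr),np.degrees(np.arctan2(gr[1],gr[0])))
    print('base edge len',np.hypot(*d),'yaw',np.degrees(np.arctan2(d[1],d[0]))-90)
for n in('coupling',(321,262),.034),('vial',(315,228),.06): print(n,plane('top',n[1],n[2]))
m=imaging.camera_model('wrist');print(m)
E
```

```text
long 0.118 vent [0.6053 0.2042] stem [0.5007 0.2053] dist 0.10456220536559806 yaw -0.6536559887144145 grip d 0.0735763290087592 175.1220457819626
long 0.125 vent [0.6053 0.2042] stem [0.5004 0.2042] dist 0.1049074737109273 yaw -0.00677731327045359 grip d 0.07333582953603844 174.1796864582575
long 0.13 vent [0.6053 0.2042] stem [0.5001 0.2033] dist 0.10516223460853465 yaw 0.45263766982840753 grip d 0.07317625723215414 173.50290735988997
base edge len 0.11856935548108835 yaw -2.8431731676219982
short 0.118 vent [ 0.6292 -0.2438] stem [ 0.525  -0.2339] dist 0.10468771181324026 yaw -5.397331875593814 grip d 0.075555330028183 91.35891141979583
short 0.125 vent [ 0.6292 -0.2438] stem [ 0.5245 -0.2327] dist 0.10528855555711651 yaw -6.023331458497491 grip d 0.074344430040517 91.0081734619305
short 0.13 vent [ 0.6292 -0.2438] stem [ 0.5242 -0.2319] dist 0.10572534934586679 yaw -6.466081151232084 grip d 0.07348125530287593 90.75057573640377
base edge len 0.11739876842183607 yaw -4.874414698966049
('coupling', (321, 262), 0.034) [ 0.4625 -0.011   0.034 ]
('vial', (315, 228), 0.06) [0.5461 0.0039 0.06  ]
{'fx': 371.64829954431775, 'fy': 371.64829954431775, 'cx': 328.77946845150746, 'cy': 243.96201075954664, 'hand_eye': array([[-0.0001,  0.9624,  0.2715,  0.074 ],
       [ 1.    ,  0.0003, -0.0006, -0.0008],
       [-0.0006,  0.2715, -0.9624, -0.1623],
       [ 0.    ,  0.    ,  0.    ,  1.    ]])}
```

The rows are not in the units I measure in: shifts go in shares of 50 mm and turns go in shares of 4 rad. I convert before sending: 0.125 rad is 0.0313.

```bash

python3 jog.py '{"increments": [[0,0,0,0,0,0,0.0313],[0,0,0,0,0,0,0.0313],[0,0,0,0,0,0,0.0313]]}'
python3 jog.py '{"increments": [[0,0.46,-0.6,0,0,0,0],[0,0.46,-0.6,0,0,0,0],[0,0.46,-0.6,0,0,0,0],[0,0.46,-0.6,0,0,0,0],[0,0.46,-0.6,0,0,0,0]]}'
python3 jog.py '{"increments": [[0,0.46,-0.6,0,0,0,0],[0,0.46,-0.6,0,0,0,0],[0,0.46,-0.6,0,0,0,0],[0,0.46,-0.6,0,0,0,0],[0,0.46,-0.6,0,0,0,0]]}'
```

```text
time_s: 0.4
position: [0.2292, -0.5811, 0.2221]
orientation: [[1.0, -0.004, -0.0], [-0.004, -1.0, 0.001], [-0.0, -0.001, -1.0]]
force: [-0.1, -0.7, -0.9]
grip_width: 0.765
finger_force: 0.0
time_s: 0.9
position: [0.3448, -0.4298, 0.2224]
orientation: [[1.0, 0.001, -0.0], [0.001, -1.0, 0.0], [-0.0, -0.0, -1.0]]
force: [0.0, -0.1, -0.6]
grip_width: 0.313
finger_force: 0.0
time_s: 1.4
position: [0.4596, -0.2798, 0.2225]
orientation: [[1.0, 0.001, -0.0], [0.001, -1.0, 0.0], [-0.0, -0.0, -1.0]]
force: [0.5, -0.9, 0.6]
grip_width: 0.004
finger_force: 0.0
```

Scaled: -0.031 m is -0.62, 0.025 m is 0.5.

```bash

python3 jog.py '{"increments": [[0,0.5,-0.62,0,0,0,0],[0,0.5,-0.62,0,0,0,0],[0,0.5,-0.62,0,0,0,0],[0,0.5,-0.62,0,0,0,0],[0,0,0,0.4,0,0,0]]}'
python3 - <<'E'
from h import *
print(sensors.sense()['position']);cv2.imwrite('pics/w1.png',cv2.convertScaleAbs(imaging.camera('wrist')[:,:,::-1],alpha=1.5))
E
```

```text
time_s: 1.9
position: [0.5636, -0.1509, 0.2043]
orientation: [[1.0, 0.009, 0.005], [0.009, -1.0, 0.002], [0.005, -0.002, -1.0]]
force: [0.6, 0.2, -0.4]
grip_width: 0.002
finger_force: 0.0
[ 0.5636 -0.1509  0.2043]
```

View pics/w1.png

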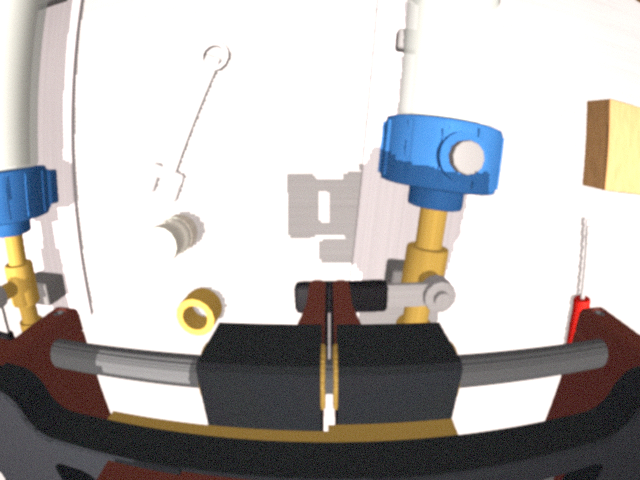

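The wrist view shows the short lever across the pipe (grip about x 297–387, row 296), stem cap (438,294), vent (468,157); the fingertips project just over the grip's far edge.

```bash
cat >> h.py <<'E'
def wplane(uv,z,s=None):
    m=imaging.camera_model('wrist');s=s or sensors.sense();d=np.array([uv[0]-m['cx'],uv[1]-m['cy']]);r=np.hypot(*d);th=r/m['fx']
    c=np.array([d[0]/r*np.sin(th),-d[1]/r*np.sin(th),-np.cos(th)]);T=np.eye(4);T[:3,:3]=s['orientation'];T[:3,3]=s['position'];P=T@m['hand_eye']
    o=P[:3,3];v=P[:3,:3]@c;return (o+v*(z-o[2])/v[2])[:2]
E
python3 - <<'E'
from h import *
s=sensors.sense();print(s['position'],s['joints'])
for n,uv,z in(('far end',(297,296),.112),('near end',(387,296),.112),('far edge',(360,283),.116),('vent',(468,157),.128),('stem',(438,294),.12)):print(n,wplane(uv,z,s))
E
```

```text
[ 0.5595 -0.1535  0.1994] [ 0.3245  0.3665 -0.181   1.7249  0.0723  1.0593 -1.4451]
far end [ 0.5228 -0.1297]
near end [ 0.523 -0.196]
far edge [ 0.535  -0.1752]
vent [ 0.6268 -0.2433]
stem [ 0.5275 -0.2327]
```

Scaled: 0.02 m is 0.4, 0.018 m is 0.36.

```bash

python3 jog.py '{"increments": [[0,0,0,0.4,0,0,0],[0,0,0,0.4,0,0,0],[0,0,0,0.4,0,0,0],[0,0,0,0.4,0,0,0],[0,0,0,0.36,0,0,0]]}'
python3 jog.py '{"increments": [[0,0,0,0,0,0,0],[0,-0.08,0,0,0,0,0],[0,-0.08,0,0,0,0,0],[0,-0.08,0,0,0,0,0],[0,0,0,0,0,0,0]]}'
```

```text
time_s: 2.45
position: [0.558, -0.1581, 0.1036]
orientation: [[1.0, -0.001, -0.002], [-0.001, -1.0, -0.0], [-0.002, 0.0, -1.0]]
force: [0.1, 0.1, 0.2]
grip_width: 0.003
finger_force: 0.0
time_s: 2.95
position: [0.5473, -0.1573, 0.1057]
orientation: [[1.0, 0.001, 0.002], [0.001, -1.0, -0.001], [0.002, 0.001, -1.0]]
force: [1.6, -0.6, -0.0]
grip_width: 0.006
finger_force: 0.7
```

Scaled: -0.004 m is -0.08, -0.001 m is -0.02, -0.05 rad is -0.0125.

```bash

python3 jog.py '{"increments": [[0,-0.08,-0.02,0.02,0,0,-0.0125],[0,-0.08,-0.02,0.02,0,0,-0.0125],[0,-0.08,-0.02,0,0,0,-0.0125],[0,-0.08,-0.02,0,0,0,-0.0125],[0,-0.08,-0.02,0,0,0,-0.0125]]}'
python3 jog.py '{"increments": [[0,-0.08,-0.02,0,0,0,-0.0125],[0,-0.08,-0.02,0,0,0,-0.0125],[0,-0.08,-0.02,0,0,0,-0.0125],[0,-0.08,-0.02,0,0,0,-0.0125],[0,-0.08,-0.02,0,0,0,-0.0125]]}'
```

```text
time_s: 3.45
position: [0.5284, -0.1543, 0.104]
orientation: [[0.968, 0.251, 0.004], [0.251, -0.968, -0.001], [0.004, 0.002, -1.0]]
force: [3.4, -0.7, 2.1]
grip_width: 0.011
finger_force: 1.6
time_s: 3.95
position: [0.508, -0.1566, 0.104]
orientation: [[0.876, 0.482, 0.004], [0.482, -0.876, -0.001], [0.003, 0.003, -1.0]]
force: [3.4, -0.5, 1.8]
grip_width: 0.005
finger_force: 1.5
```

Scaled: -0.004 m is -0.08, -0.001 m is -0.02, -0.05 rad is -0.0125.

```bash

python3 jog.py '{"increments": [[0,-0.08,-0.02,0,0,0,-0.0125],[0,-0.08,-0.02,0,0,0,-0.0125],[0,-0.08,-0.02,0,0,0,-0.0125],[0,-0.08,-0.02,0,0,0,-0.0125],[0,-0.08,-0.02,0,0,0,-0.0125]]}'
python3 jog.py '{"increments": [[0,-0.08,-0.02,0,0,0,-0.0125],[0,-0.08,-0.02,0,0,0,-0.0125],[0,-0.08,-0.02,0,0,0,-0.0125],[0,-0.08,-0.02,0,0,0,-0.0125],[0,-0.08,-0.02,0,0,0,-0.0125]]}'
python3 jog.py '{"increments": [[0,-0.08,-0.02,0,0,0,-0.0125],[0,-0.08,-0.02,0,0,0,-0.0125],[0,-0.08,-0.02,0,0,0,-0.0125],[0,-0.08,-0.02,0,0,0,-0.0125],[0,-0.08,-0.02,0,0,0,-0.0125]]}'
```

```text
time_s: 4.45
position: [0.4887, -0.1636, 0.1038]
orientation: [[0.729, 0.684, 0.004], [0.684, -0.729, -0.001], [0.002, 0.003, -1.0]]
force: [3.5, 0.8, 1.4]
grip_width: 0.006
finger_force: 1.5
time_s: 4.95
position: [0.4716, -0.1751, 0.1037]
orientation: [[0.537, 0.843, 0.004], [0.843, -0.537, -0.001], [0.002, 0.003, -1.0]]
force: [3.2, 0.5, 0.4]
grip_width: 0.005
finger_force: 1.5
time_s: 5.45
position: [0.458, -0.1904, 0.1036]
orientation: [[0.312, 0.95, 0.003], [0.95, -0.312, -0.0], [0.001, 0.003, -1.0]]
force: [2.6, 0.7, 0.2]
grip_width: 0.007
finger_force: 1.4
```

Scaled: -0.004 m is -0.08, -0.001 m is -0.02, -0.05 rad is -0.0125.

```bash

python3 jog.py '{"increments": [[0,-0.08,-0.02,0,0,0,-0.0125],[0,-0.08,-0.02,0,0,0,-0.0125],[0,-0.08,-0.02,0,0,0,-0.0125],[0,-0.08,-0.02,0,0,0,-0.0125],[0,0,0,0,0,0,0]]}'
python3 jog.py '{"increments": [[0,-0.06,0,0,0,0,0],[0,0,0,0,0,0,0]]}'
```

```text
time_s: 5.95
position: [0.4494, -0.2053, 0.1033]
orientation: [[0.119, 0.993, 0.002], [0.993, -0.119, -0.0], [-0.0, 0.002, -1.0]]
force: [1.8, 2.2, 0.6]
grip_width: 0.007
finger_force: 1.2
time_s: 6.15
position: [0.4487, -0.2082, 0.103]
orientation: [[0.121, 0.993, 0.001], [0.993, -0.121, -0.0], [-0.0, 0.001, -1.0]]
force: [0.7, 3.1, 1.7]
grip_width: 0.004
finger_force: 1.6
```

Scaled: -0.003 m is -0.06.

```bash

python3 jog.py '{"increments": [[0,-0.06,0,0,0,0,0],[0,0,0,0,0,0,0]]}'
python3 jog.py '{"increments": [[0,-0.06,0,0,0,0,0],[0,0,0,0,0,0,0]]}'
```

```text
time_s: 6.35
position: [0.4482, -0.2107, 0.1027]
orientation: [[0.12, 0.993, 0.0], [0.993, -0.12, 0.001], [0.001, -0.0, -1.0]]
force: [0.9, 6.1, 3.6]
grip_width: 0.005
finger_force: 2.9
time_s: 6.55
position: [0.4479, -0.213, 0.1026]
orientation: [[0.119, 0.993, -0.0], [0.993, -0.119, 0.002], [0.001, -0.0, -1.0]]
force: [1.5, 8.0, 3.4]
grip_width: 0.002
finger_force: 4.0
```

Scaled: -0.04 m is -0.8, -0.02 m is -0.4.

```bash

python3 jog.py '{"increments": [[0,0.2,0,0,0,0,0],[0,0.3,0,0,0,0,0],[0,0,0,-0.8,0,0,0],[0,0,0,-0.8,0,0,0],[0,0,0,-0.4,0,0,0]]}'
python3 jog.py '{"increments": [[0,0.8,0,0,0,0,0],[0,0.8,0,0,0,0,0],[0,0.8,0,0,0,0,0]]}'
python3 - <<'E'
from h import *
t=imaging.camera('top')[:,:,::-1]
s=sensors.sense();print(s['position'],np.degrees(np.arctan2(s['orientation'][1][0],s['orientation'][0][0])),s['joints'])
blk=(t.max(2)<38)
for nm,(x0,y0,x1,y1),S in(('short',(390,230,430,290),(.526,-.233)),('long',(200,250,245,300),(.5005,.205))):
    p=np.argwhere(blk[y0:y1,x0:x1])[:,::-1].mean(0)+[x0,y0];w=plane('top',p,.114)[:2]-S;print(nm,p,w,np.degrees(np.arctan2(w[1],w[0])))
cv2.imwrite('pics/t2.png',cv2.convertScaleAbs(cv2.resize(np.ascontiguousarray(t[150:310,190:450]),None,fx=3,fy=3),alpha=1.8))
E
```

```text
time_s: 7.05
position: [0.4513, -0.1899, 0.2053]
orientation: [[0.12, 0.993, 0.002], [0.993, -0.12, -0.002], [-0.002, 0.002, -1.0]]
force: [-0.3, -0.4, -0.1]
grip_width: 0.005
finger_force: 0.0
time_s: 7.35
position: [0.4647, -0.07, 0.2027]
orientation: [[0.122, 0.993, -0.0], [0.993, -0.122, -0.002], [-0.002, 0.0, -1.0]]
force: [1.4, -0.3, 0.2]
grip_width: 0.005
finger_force: 0.0
[ 0.4654 -0.0625  0.2031] 83.40575779452276 [ 0.5839  0.2247 -0.6324  1.9518  0.1541  1.0118 -0.2337]
short [408.4179 262.8679] [-0.0667  0.0156] 166.84379272937093
long [226.6422 276.1055] [-0.0732  0.007 ] 174.52693660002032
```

View pics/t2.png

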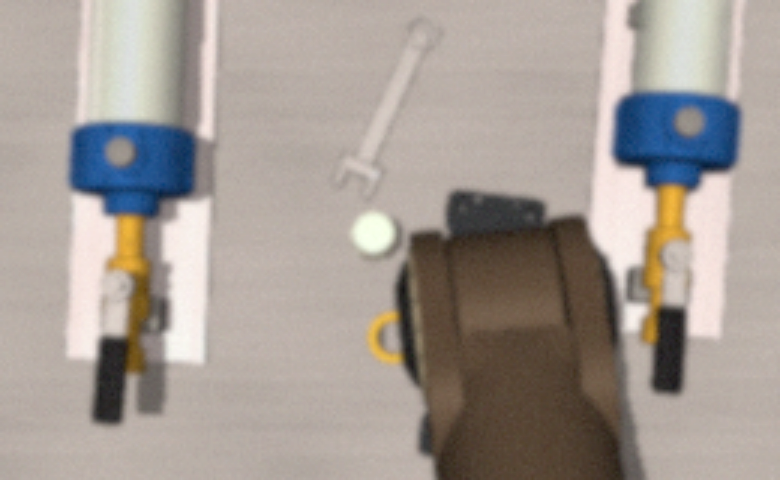

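Short lever now lies along its pipe, aligned with its vent–stem line (vent (688,121), stem (676,253), grip (668,350)); bystanders undisturbed. Now the long one.

Scaled: 0.0335 m is 0.67, -0.01 m is -0.2.

```bash

python3 jog.py '{"increments": [[0,0.67,-0.2,0,0,0,0],[0,0.67,-0.2,0,0,0,0],[0,0.67,-0.2,0,0,0,0],[0,0.67,-0.2,0,0,0,0],[0,0.67,-0.2,0,0,0,0]]}'
python3 jog.py '{"increments": [[0,0.67,-0.2,0,0,0,0],[0,0.67,-0.2,0,0,0,0],[0,0,0,0,0,0,0],[0,0,0,0,0,0,0],[0,0,0,0,0,0,0]]}'
python3 - <<'E'
from h import *
s=sensors.sense();print(s['position'],s['joints']);cv2.imwrite('pics/w2.png',cv2.convertScaleAbs(imaging.camera('wrist')[:,:,::-1],alpha=1.5))
E
```

```text
time_s: 7.9
position: [0.435, 0.1023, 0.2025]
orientation: [[0.121, 0.993, -0.0], [0.993, -0.121, -0.002], [-0.002, 0.0, -1.0]]
force: [0.8, 0.3, 0.3]
grip_width: 0.005
finger_force: 0.0
time_s: 8.4
position: [0.4239, 0.1694, 0.2023]
orientation: [[0.121, 0.993, -0.0], [0.993, -0.121, -0.001], [-0.001, -0.0, -1.0]]
force: [0.1, -0.3, -0.5]
grip_width: 0.005
finger_force: 0.0
[0.4239 0.1694 0.2023] [ 0.1985  0.2282 -0.7802  1.9727  0.1895  1.0145 -0.7913]
```

View pics/w2.png

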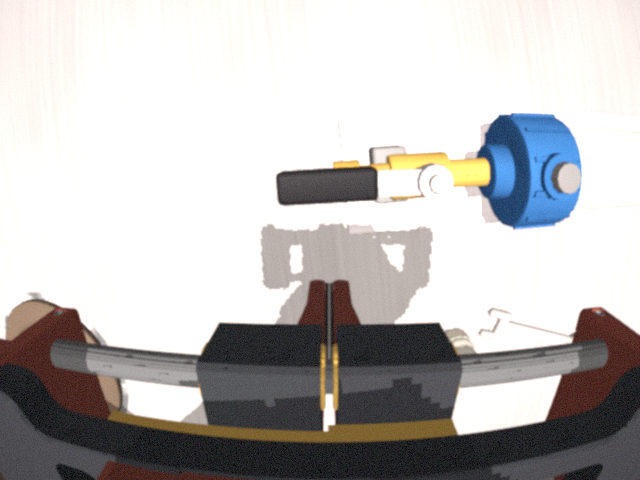

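The long lever's grip spans (278–377, 186), stem cap (435,181), vent (567,178).

Scaled: 0.02 m is 0.4.

```bash
python3 - <<'E'
from h import *
s=sensors.sense()
for n,uv,z in(('far end',(279,187),.114),('near end',(377,184),.114),('near edge',(328,203),.116),('vent',(567,178),.128),('stem',(435,181),.125)):print(n,wplane(uv,z,s))
E
python3 jog.py '{"increments": [[0,0,0,0.4,0,0,0],[0,0,0,0.4,0,0,0],[0,0,0,0.4,0,0,0],[0,0,0,0.4,0,0,0],[0,0,0,0.4,0,0,0]]}'
```

```text
far end [0.3952 0.2174]
near end [0.4616 0.2113]
near edge [0.427  0.2025]
vent [0.6048 0.2059]
stem [0.4995 0.2108]
time_s: 8.95
position: [0.4241, 0.1693, 0.1018]
orientation: [[0.122, 0.992, 0.0], [0.992, -0.122, -0.001], [-0.001, 0.0, -1.0]]
force: [0.4, -0.3, 0.1]
grip_width: 0.005
finger_force: 0.0
```

Scaled: 0.008 m is 0.16, 0.004 m is 0.08.

```bash

python3 jog.py '{"increments": [[0,0.16,0,0,0,0,0],[0,0.14,0,0,0,0,0],[0,0.08,0,0,0,0,0],[0,0.06,0,0,0,0,0],[0,0,0,0,0,0,0]]}'
python3 jog.py '{"increments": [[0,0.08,-0.02,0,0,0,0.0125],[0,0.08,-0.02,0,0,0,0.0125],[0,0.08,-0.02,0,0,0,0.0125],[0,0.08,-0.02,0,0,0,0.0125],[0,0.08,-0.02,0,0,0,0.0125]]}'
python3 jog.py '{"increments": [[0,0.08,-0.02,0,0,0,0.0125],[0,0.08,-0.02,0,0,0,0.0125],[0,0.08,-0.02,0,0,0,0.0125],[0,0.08,-0.02,0,0,0,0.0125],[0,0.08,-0.02,0,0,0,0.0125]]}'
```

```text
time_s: 9.45
position: [0.4266, 0.1929, 0.1032]
orientation: [[0.119, 0.993, 0.001], [0.993, -0.119, -0.0], [-0.0, 0.001, -1.0]]
force: [-0.8, -2.6, 1.3]
grip_width: 0.007
finger_force: 1.0
time_s: 9.95
position: [0.4254, 0.2128, 0.1029]
orientation: [[0.364, 0.931, -0.0], [0.931, -0.364, -0.001], [-0.001, 0.0, -1.0]]
force: [-2.6, -2.8, 1.1]
grip_width: 0.004
finger_force: 1.5
time_s: 10.45
position: [0.4296, 0.2329, 0.1028]
orientation: [[0.583, 0.813, -0.001], [0.813, -0.583, -0.001], [-0.002, -0.0, -1.0]]
force: [-3.3, -1.4, 1.8]
grip_width: 0.007
finger_force: 1.9
```

Scaled: 0.004 m is 0.08, -0.001 m is -0.02, 0.05 rad is 0.0125.

```bash

python3 jog.py '{"increments": [[0,0.08,-0.02,0,0,0,0.0125],[0,0.08,-0.02,0,0,0,0.0125],[0,0.08,-0.02,0,0,0,0.0125],[0,0.08,-0.02,0,0,0,0.0125],[0,0.08,-0.02,0,0,0,0.0125]]}'
python3 jog.py '{"increments": [[0,0.08,-0.02,0,0,0,0.0125],[0,0.08,-0.02,0,0,0,0.0125],[0,0.08,-0.02,0,0,0,0.0125],[0,0.08,-0.02,0,0,0,0.0125],[0,0.08,-0.02,0,0,0,0.0125]]}'
python3 jog.py '{"increments": [[0,0.08,-0.02,0,0,0,0.0125],[0,0.08,-0.02,0,0,0,0.0125],[0,0.08,-0.02,0,0,0,0.0125],[0,0.08,-0.02,0,0,0,0.0125],[0,0,0,0,0,0,0]]}'
```

```text
time_s: 10.95
position: [0.439, 0.2514, 0.1028]
orientation: [[0.766, 0.643, -0.001], [0.643, -0.766, -0.001], [-0.001, -0.0, -1.0]]
force: [-3.4, -2.0, 3.5]
grip_width: 0.01
finger_force: 1.8
time_s: 11.45
position: [0.4528, 0.2667, 0.1028]
orientation: [[0.901, 0.434, -0.001], [0.434, -0.901, -0.001], [-0.001, 0.0, -1.0]]
force: [-2.7, -1.6, 1.5]
grip_width: 0.008
finger_force: 1.7
time_s: 11.95
position: [0.4667, 0.2763, 0.1028]
orientation: [[0.969, 0.247, -0.0], [0.247, -0.969, -0.001], [-0.001, 0.0, -1.0]]
force: [-1.7, -2.9, 1.7]
grip_width: 0.006
finger_force: 1.3
```

Scaled: 0.004 m is 0.08, 0.002 m is 0.04, 0.05 rad is 0.0125.

```bash

python3 jog.py '{"increments": [[0,0.08,-0.02,0,0,0,0.0125],[0,0.08,-0.02,0,0,0,0.0125],[0,0.08,-0.02,0,0,0,0.0125],[0,0.04,0,0,0,0,0.0125],[0,0,0,0,0,0,0]]}'
python3 jog.py '{"increments": [[0,0.06,0,0,0,0,0],[0,0,0,0,0,0,0]]}'
```

```text
time_s: 12.45
position: [0.4795, 0.2823, 0.1027]
orientation: [[0.999, 0.052, -0.0], [0.052, -0.999, 0.0], [-0.0, -0.0, -1.0]]
force: [-2.8, 0.1, 0.1]
grip_width: 0.006
finger_force: 1.4
time_s: 12.65
position: [0.483, 0.2828, 0.1028]
orientation: [[0.999, 0.053, 0.0], [0.053, -0.999, 0.001], [0.0, -0.001, -1.0]]
force: [-2.6, 0.1, 0.7]
grip_width: 0.005
finger_force: 1.6
```

Scaled: 0.003 m is 0.06.

```bash

python3 jog.py '{"increments": [[0,0.06,0,0,0,0,0],[0,0,0,0,0,0,0]]}'
python3 jog.py '{"increments": [[0,0.06,0,0,0,0,0],[0,0,0,0,0,0,0]]}'
```

```text
time_s: 12.85
position: [0.4856, 0.283, 0.1026]
orientation: [[0.999, 0.052, -0.001], [0.052, -0.999, 0.001], [-0.001, -0.001, -1.0]]
force: [-5.2, 2.1, 0.6]
grip_width: 0.008
finger_force: 2.8
time_s: 13.05
position: [0.4877, 0.2832, 0.1024]
orientation: [[0.999, 0.052, -0.002], [0.052, -0.999, 0.0], [-0.002, -0.0, -1.0]]
force: [-8.4, 3.1, 1.9]
grip_width: 0.008
finger_force: 4.0
```

Scaled: -0.04 m is -0.8, -0.03 m is -0.6.

```bash

python3 jog.py '{"increments": [[0,-0.2,0,0,0,0,0],[0,-0.3,0,0,0,0,0],[0,0,0,-0.8,0,0,0],[0,0,0,-0.6,0,0,0],[0,0,0,0,0,0,0]]}'
python3 jog.py '{"increments": [[0,0.68,0.42,0,0,0,0],[0,0.68,0.42,0,0,0,0],[0,0.68,0.42,0,0,0,0],[0,0.68,0.42,0,0,0,0],[0,0,0,0,0,0,0]]}'
python3 - <<'E'
from h import *
s=sensors.sense();print(s['position']);w=imaging.camera('wrist')[:,:,::-1]
cv2.imwrite('pics/w3.png',cv2.convertScaleAbs(w,alpha=1.5))
E
```

```text
time_s: 13.55
position: [0.4668, 0.2826, 0.177]
orientation: [[0.999, 0.051, 0.008], [0.051, -0.999, 0.004], [0.008, -0.003, -1.0]]
force: [0.5, -0.0, -0.3]
grip_width: 0.004
finger_force: 0.0
time_s: 14.05
position: [0.6089, 0.1985, 0.1713]
orientation: [[0.999, 0.043, 0.002], [0.043, -0.999, -0.003], [0.002, 0.003, -1.0]]
force: [0.7, 0.6, -0.1]
grip_width: 0.001
finger_force: 0.0
[0.6089 0.1985 0.1713]
```

View pics/w3.png

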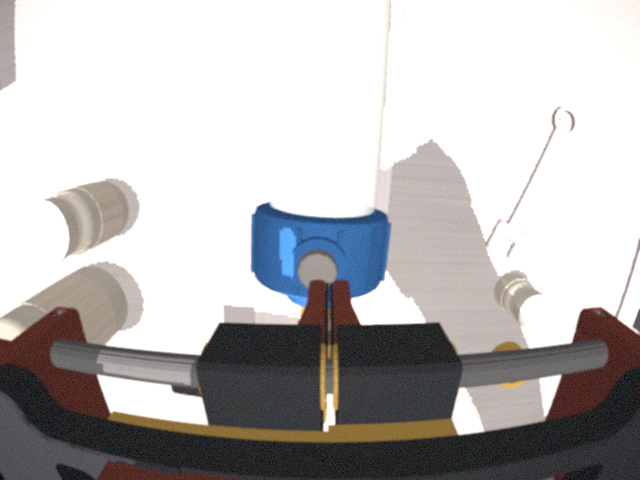

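The wrist view shows the long vent button centred at about (318,270), just left of and beyond the fingertips.

```bash
python3 - <<'E'
from h import *
s=sensors.sense();print(s['position'],wplane((318,270),.128,s))
t=imaging.camera('side')[:,:,::-1]
cv2.imwrite('pics/s2.png',cv2.convertScaleAbs(cv2.resize(np.ascontiguousarray(t[140:360,150:410]),None,fx=2.7,fy=2.7),alpha=1.4))
E
```

```text
[0.6063 0.2011 0.1713] [0.606  0.2079]
```

View pics/s2.png

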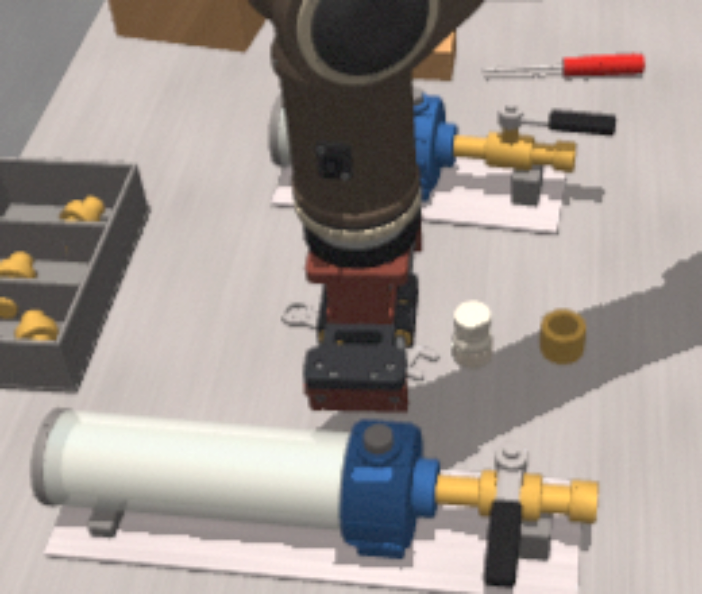

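Side view: the long lever lies square across its pipe, short lever along its pipe; bystanders in place. Pressing the vent.

Scaled: 0.02 m is 0.4, -0.005 m is -0.1.

```bash

python3 jog.py '{"increments": [[0,0,-0.1,0,0,0,0],[0,0,0,0.4,0,0,0],[0,0,0,0.3,0,0,0],[0,0,0,0,0,0,0]]}'
python3 jog.py '{"increments": [[0,0,0,0.12,0,0,0],[0,0,0,0.06,0,0,0],[0,0,0,0.04,0,0,0],[0,0,0,0,0,0,0],[0,0,0,0,0,0,0]]}'
```

```text
time_s: 14.55
position: [0.6016, 0.2097, 0.1352]
orientation: [[0.999, 0.053, -0.004], [0.053, -0.999, -0.001], [-0.004, 0.001, -1.0]]
force: [-0.0, 0.3, -0.3]
grip_width: 0.008
finger_force: 0.0
time_s: 15.05
position: [0.6039, 0.2096, 0.1271]
orientation: [[0.999, 0.051, 0.0], [0.051, -0.999, 0.0], [0.0, -0.0, -1.0]]
force: [-1.7, 0.8, 2.5]
grip_width: 0.005
finger_force: 1.1
```

Scaled: 0.003 m is 0.06, 0.002 m is 0.04.

```bash

python3 jog.py '{"increments": [[0,0,0,0.06,0,0,0],[0,0,0,0.04,0,0,0],[0,0,0,0,0,0,0]]}'
python3 jog.py '{"increments": [[0,0,0,0.04,0,0,0],[0,0,0,0,0,0,0]]}'
```

```text
time_s: 15.35
position: [0.6041, 0.2097, 0.1224]
orientation: [[0.999, 0.051, 0.001], [0.051, -0.999, 0.0], [0.001, -0.0, -1.0]]
force: [-2.1, 0.1, 6.9]
grip_width: 0.006
finger_force: 3.6
time_s: 15.55
position: [0.6041, 0.2097, 0.1221]
orientation: [[0.999, 0.051, 0.002], [0.051, -0.999, 0.0], [0.002, -0.0, -1.0]]
force: [-6.7, -2.0, 19.3]
grip_width: 0.003
finger_force: 9.7
```

Fully down on its stop (19 N, z = 0.122). Release.

Scaled: -0.04 m is -0.8, -0.03 m is -0.6.

```bash

python3 jog.py '{"increments": [[0,0,0,-0.2,0,0,0],[0,0,0,-0.6,0,0,0],[0,0,0,-0.8,0,0,0],[0,0,0,-0.4,0,0,0],[0,0,0,0,0,0,0]]}'
python3 jog.py '{"increments": [[0,0,0.8,0,0,0,0],[0,0,0.8,0,0,0,0],[0,0,0.8,0,0,0,0],[0,0,0,0,0,0,0],[0,0,0,0,0,0,0]]}'
python3 - <<'E'
from h import *
t=imaging.camera('side')[:,:,::-1]
cv2.imwrite('pics/s3.png',cv2.convertScaleAbs(cv2.resize(np.ascontiguousarray(t[140:360,150:410]),None,fx=2.7,fy=2.7),alpha=1.4))
E
```

```text
time_s: 16.05
position: [0.6056, 0.2098, 0.2229]
orientation: [[0.999, 0.05, 0.006], [0.05, -0.999, 0.002], [0.006, -0.001, -1.0]]
force: [0.5, 1.5, 0.2]
grip_width: 0.006
finger_force: 0.0
time_s: 16.55
position: [0.6096, 0.0881, 0.2183]
orientation: [[0.999, 0.048, -0.002], [0.048, -0.999, -0.0], [-0.002, 0.0, -1.0]]
force: [0.5, 0.5, -0.1]
grip_width: 0.009
finger_force: 0.0
```

View pics/s3.png

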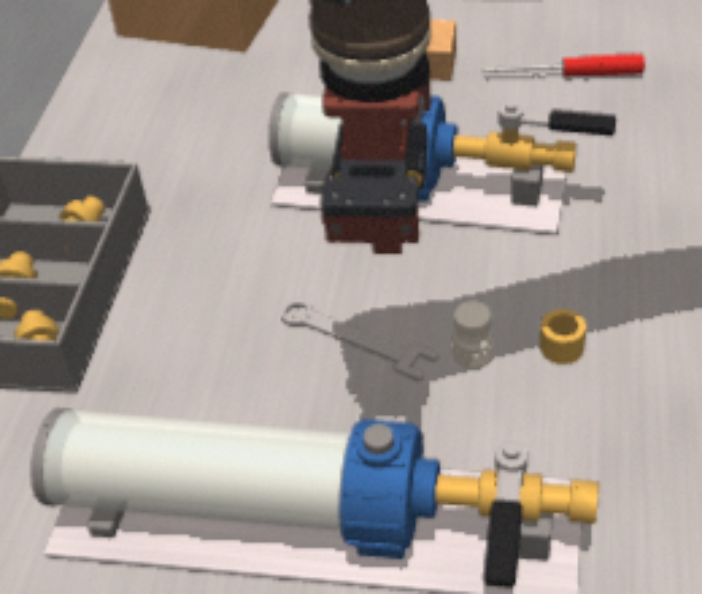

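The button is up again at (378,437), the long lever is across its pipe, the short lever is along its pipe, and the arm is clear.

```bash
python3 -c "
from cell import robot, imaging, sensors
print(robot.finish_job())"
```

```text
the job is handed in; nothing more can be done
None
```

I opened the short filter's valve, then closed the long filter's valve, then pressed the long filter's vent fully down and let it come back up. I handed the job in at about 17 s with nothing touched; the hand-in returned no verdict.

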